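# Hold an inspection mirror so the bench camera sees the ball

## Robot

A 6-joint arm with a two-finger parallel gripper is mounted at the origin on a cart in front of the work surface, level with it; the furniture and walls round the work are solid. World frame = base frame: x ahead of the robot, y to its left, z up, the work surface at z = 0. Lengths are in m, angles in rad, forces in N, time in s.
With the tool pointing down it reaches from about 0.325 to 0.775 m from the base axis. Payload 9.3 kg.
Tool frame: the origin (TCP) lies at the very end of the fingers, on their centre line; the grasp point (between the pads) lies 19 mm behind it; x points along the fingers, y is the direction in which the jaws open and shut, and the axes are right-handed (so a half turn about x gives the same grasp; the last joint's range is limited). The gripper opens to 85 mm and grips with 20 to 120 N. Pads are 22 mm wide; open, the fingers measure 114 mm over their backs; the gripper's body (76 mm by 85 mm) begins 54 mm behind the grasp point. The pads swing forward as they close: fully open they stand 13 mm farther back than shut.
Start: joints at [1.008, 0.259, 0.021, 1.334, 0, 1.418], TCP at [0.219, 0.504, 0.204] pointing down, gripper open.
Joint ranges: [-3.04, 3.04], [-0.91, 1.82], [-1.04, 1.36], [-1.92, 1.95], [-1.52, 1.45], [-3.14, 3.14]. Speed limits (rad/s): [2.22, 2.22, 2.79, 3.14, 3.14, 3.14].

## Interface

Orientations are given as a unit quaternion [w, x, y, z].
In Python, from workcell import get_state, camera, camera_params, close_job, boxes_of, masks_of gives the robot as it stands.
- The arm moves only by the tool jog_arm, never from a script. Its argument "series" is a list of rows, each a list of 5 numbers: the closure, from 0 (fully open) to 1 (shut), then the shift along the tool's x, y, z in m, then the turn about the tool's x in rad. In form: [[hand, tx, ty, tz, turn], ...]. A call has 1 to 5 rows; each row shifts and turns the commanded pose from where the row before left it, along the tool's axes as they then stand; what a row does not reach is not made up. A row lasts 1/8 s, in which the tool goes at most 62.5 mm and 10.7 degrees, less where a joint would pass 70% of its speed; a pose out of reach is approached as far as the arm can. A call with a gripper value outside its range is refused whole. The fingers move at their own pace and stop on an object; "squeeze" is the grip in N (left out, the last holds). Time passes only in rows, so rows that do not move let the fingers close. It gives the time, the measured TCP pose, the force and the opening at its end, in the units of the state.
- get_state(): the state, without advancing time (a new reading comes with each control period).
- camera(name): name is "side" or "top" or "wrist"; returns the picture (480x640x3 uint8, red, green, blue); there is no depth.
- camera_params(name): a dict with "intrinsics" (3x3 intrinsics, pixels), "rvec" (rotation vector, rad) and "tvec" (3), from world to camera coordinates, as OpenCV has them; the wrist camera has in their place "mount" (4x4, takes a point from camera to tool coordinates, whose origin is the TCP and whose axes are the tool frame's). Camera axes: x right, y down, z forward; pixel columns grow to the right and rows downward; lengths in m; the calibration is good to about 2 mm. A picture is of the moment at which its call begins: read the wrist's pose just before it. camera_params takes no time and is no camera call.
- close_job(): hands the job in, once; it reports no verdict.
Trained networks look in the newest picture that a camera, given by its name, has taken for a name from the list of things; names that differ only in an ending like _2 or _b are one class to them, and where a whole thing is asked for, a point or a joint stands for the part that bears it (a point fixed in the world has none). Each returns a list of dicts, best first, with "confidence" (0 to 1); they miss things now and then, are a little off and sometimes report something else, mostly with a low value. They report only what shows in the picture. A call takes as long as a camera call.
- boxes_of(label, camera): "bbox" ([left, top, right, bottom] in pixels, round what is visible of it).
- masks_of(label, camera): "pixels" (480x640 bool, what is visible of it) and "bbox" ([left, top, right, bottom] in pixels, round what is visible of it).
The state is a dict: "t": time; "joint_positions": joint angles; "qd": joint speeds; "tau": joint torques, N m; "tcp_pos": TCP position; "tool_rot": TCP orientation; "ft_force": force on the tool from outside, world axes, zero at the start; "ft_torque": the same for the moment, N m; "gripper_width": opening from 0.0 (shut) to 1.0 (fully open).
Only numpy, scipy, OpenCV 4.12 (cv2) and the standard library are available. Lean on these libraries where they do the work, as an engineer would, in place of code of your own. Each camera call takes 0.05 s, during which the arm holds its last target. There are 200 camera calls.

## Task

Take the middle-sized of the three inspection mirrors out of its stand and hold it upright by its handle with the centre of its glass over the ring in the middle of the camera station, level with the camera lens, turned so that the bench camera sees the white ball of the reference pin reflected in it. Keep holding it there, still and touching nothing on the station: the job finishes with the mirror in the gripper at that angle. Leave the other two mirrors in their slots and the timer, cup and pen where they are.

Things in the scene. Friction and masses are not known exactly. Their poses are not given: they have to be found in the camera images.
- mirror_medium_face (a point): Centre of the head of the middle-sized (44 mm wide) inspection mirror. The head is an upright flat plate 44 mm wide (its y), 50 mm high (its z) and 6 mm thick (its x), silvered on both faces, so the mirror normal is its x axis and either face may be used. At the start its lower edge stands in a slot of the mirror stand.
- mirror_medium_handle (a point): Grip point of the middle-sized (44 mm wide) mirror, 85 mm straight above the centre of its head (same axes): the middle of the part of the black handle that is handy to grip. The handle is square, 12 x 12 mm, sides parallel to the mirror's faces and edges, and runs from 45 mm below to 25 mm above this point. Weighs 30 to 65 g.
- mirror_small_face (a point): Centre of the head of the small (28 mm wide) inspection mirror. The head is an upright flat plate 28 mm wide (its y), 50 mm high (its z) and 6 mm thick (its x), silvered on both faces, so the mirror normal is its x axis and either face may be used. At the start its lower edge stands in a slot of the mirror stand.
- mirror_small_handle (a point): Grip point of the small (28 mm wide) mirror, 85 mm straight above the centre of its head (same axes): the middle of the part of the black handle that is handy to grip. The handle is square, 12 x 12 mm, sides parallel to the mirror's faces and edges, and runs from 45 mm below to 25 mm above this point. Weighs 30 to 65 g.
- mirror_large_face (a point): Centre of the head of the large (60 mm wide) inspection mirror. The head is an upright flat plate 60 mm wide (its y), 50 mm high (its z) and 6 mm thick (its x), silvered on both faces, so the mirror normal is its x axis and either face may be used. At the start its lower edge stands in a slot of the mirror stand.
- mirror_large_handle (a point): Grip point of the large (60 mm wide) mirror, 85 mm straight above the centre of its head (same axes): the middle of the part of the black handle that is handy to grip. The handle is square, 12 x 12 mm, sides parallel to the mirror's faces and edges, and runs from 45 mm below to 25 mm above this point. Weighs 30 to 65 g.
- mirror_stand: Fixed low stand, 50 mm (x) by 246 mm (y), 20 mm high, with three slots in a row along its y, 78 mm apart, one mirror in each, in any order. Origin under its centre. Each slot is 8 mm wide and 14 mm deep; mirrors lift straight out. At the start the mirrors have the same yaw as the stand and are centred over slots at y = -78, 0 and +78 mm.
- station: Fixed inspection station: a round grey base plate 256 mm across and 8 mm thick, with a small white ring inlaid at its centre, a bench camera and three pin seats round the rim. Origin under its centre, z up.
- view_point (a point): The point 100 mm above the worktop, straight over the white ring at the centre of the station: where the centre of the mirror's head has to be held. Lens and ball stand at this same height.
- lens (a point): Centre of the front glass of the small black bench camera on the station, 80 mm from the view point and at the same height; the camera looks level, straight at the view point. The camera's top is 117 mm above the worktop.
- ball (a point): Centre of the white ball, 30 mm across, on top of the reference pin: the mark that the camera has to see. 108 mm from the view point and at its height (100 mm above the worktop; top of ball 115 mm). The pin stands in any of the three seats.
- ball_pin: The steel reference pin, 10 mm thick, that carries the white ball. Origin at its foot, 11 mm above the worktop.
- bare_pin_1: A bare steel pin 10 mm thick with no ball, its flat top 111 mm above the worktop, fixed in one of the two other seats. Origin at its foot, 11 mm above the worktop. Not the mark.
- bare_pin_2: The other bare steel pin, same as the first.
- timer: Loose white bench timer, 62 x 68 x 24 mm, lying on the worktop; leave alone. Origin under its centre.
- sample_cup: Loose small white screw-lid cup, 42 mm across, 41 mm high; leave alone. Origin under its centre.
- pen_blue: Loose blue pen, 141 mm long, lying on the worktop; leave alone. Origin under its centre.
- mirror_medium: The middle-sized mirror as a whole, origin at the centre of the lower edge of its head, z up along the handle, x the mirror normal; 135 mm high in all.
- seat_left (a point): Point over the left pin seat at lens height, 110 degrees counter-clockwise (from above) from the station's x axis about the view point; the lens lies at 230 degrees. This point's x axis is level and halfway between the directions from the view point to this seat and to the lens: the mirror normal for a ball in this seat.
- seat_middle (a point): Point over the middle pin seat at lens height, 145 degrees counter-clockwise (from above) from the station's x axis about the view point; the lens lies at 230 degrees. This point's x axis is level and halfway between the directions from the view point to this seat and to the lens: the mirror normal for a ball in this seat.
- seat_right (a point): Point over the right pin seat at lens height, 180 degrees counter-clockwise (from above) from the station's x axis about the view point; the lens lies at 230 degrees. This point's x axis is level and halfway between the directions from the view point to this seat and to the lens: the mirror normal for a ball in this seat.

How it is judged:
By the outcome, as a careful person would: the job done as asked, in the order asked, and still so for the second after the job is handed in, while the arm keeps its last pose, push and grip.
It also fails if it takes over 32 s, if anything falls off the work surface, if the arm or the gripper's body presses on something with over 40 N, if the wrist force passes 120 N, or if a joint passes its speed limit or range.

## Working session

There is one attempt and no reset: what is moved stays moved. The work goes in short steps, Python scripts to look and compute and a tool call to move; the robot and the scene stay as the last step left them, time stands still between calls to the robot, and variables do not carry over. Pictures are saved under pics/ and viewed, on a budget of 10 in all, crops included, one or two more only if the job needs it, and the job is handed in when it is done.

Besides the shell and the picture viewer there is one more tool, called by a JSON object that holds its "name" and its "arguments", one argument or row to a line. jog_arm: Moves the arm, as the interface text tells. Its arguments: {"type":"object","properties":{"series":{"type":"array"},"squeeze":{"type":"number"}},"required":["series"]}

```bash
mkdir -p pics; cat > h.py <<'E'
import numpy as np, cv2
from workcell import *
from scipy.spatial.transform import Rotation as R
def proj(c,P):
    p=camera_params(c); return cv2.projectPoints(np.float64(P).reshape(-1,1,3),np.float64(p['rvec']),np.float64(p['tvec']),np.float64(p['intrinsics']),None)[0].reshape(-1,2)
def ray(c,uv):
    p=camera_params(c); K=np.array(p['intrinsics']); d=np.linalg.inv(K)@[uv[0],uv[1],1]
    if 'mount' in p:
        s=get_state(); M=np.array(p['mount']); q=s['tool_rot']; W=R.from_quat([q[1],q[2],q[3],q[0]]).as_matrix()
        return W@M[:3,3]+s['tcp_pos'], W@M[:3,:3]@d
    Rm=cv2.Rodrigues(np.float64(p['rvec']))[0]; return -Rm.T@np.ravel(p['tvec']), Rm.T@d
def atz(c,uv,z):
    o,d=ray(c,uv); return o+d*(z-o[2])/d[2]
def save(c,n):
    im=camera(c); cv2.imwrite(f'pics/{n}.png',im[:,:,::-1]); return im
E
python3 - <<'E'
from h import *
s=get_state(); print({k:np.round(v,3) for k,v in s.items()})
for c in ['top','side']:
    save(c,c+'1')
    p=camera_params(c); print(c,np.round(ray(c,(320,240)),3))
    for l in ['mirror_medium','mirror_medium_handle','mirror_small','mirror_large','mirror_stand','station','ball','bare_pin_1','lens']:
        print(l,[(np.round(b['bbox']),round(b['confidence'],2)) for b in boxes_of(l,c)[:3]])
E
```

```text
{'t': np.float64(0.0), 'joint_positions': array([ 1.008,  0.259,  0.021,  1.334, -0.   ,  1.418]), 'qd': array([-0.   , -0.   ,  0.   ,  0.002,  0.001, -0.   ]), 'tau': array([ 1.0000e-03, -5.5564e+01,  3.4453e+01,  1.4000e-02, -0.0000e+00,
       -0.0000e+00]), 'tcp_pos': array([0.219, 0.504, 0.203]), 'tool_rot': array([ 0.692,  0.143,  0.692, -0.144]), 'ft_force': array([-0.054,  0.2  , -0.42 ]), 'ft_torque': array([ 0.014,  0.01 , -0.032]), 'gripper_width': np.float64(0.997)}
top [[ 0.373  0.151  0.92 ]
 [ 0.186 -0.001 -0.983]]
mirror_medium [(array([383., 203., 408., 220.]), 0.86), (array([177., 231., 303., 362.]), 0.57)]
mirror_medium_handle [(array([382., 201., 412., 225.]), 0.78)]Traceback (most recent call last):
  File "<stdin>", line 7, in <module>
ValueError: it knows: ball, ball_pin, bare_pin, lens, mirror_large_face, mirror_large_handle, mirror_medium, mirror_medium_face, mirror_medium_handle, mirror_small_face, mirror_small_handle, mirror_stand, pen_blu
```

View pics/top1.png

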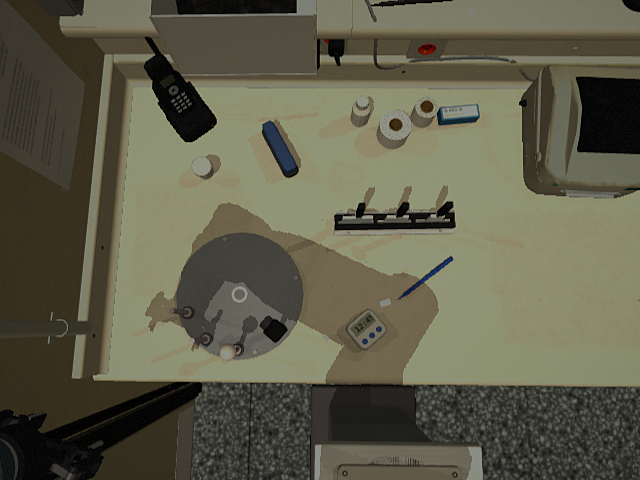

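The top view shows the station centred at about (239,295). The stand is at (395,220), with three handles near (361,209), (403,208) and (446,208). The ball is at (228,352), in the seat nearest the camera at (272,328).

```bash
python3 - <<'E'
from h import *
for c in ['top','side']:
    save(c,c+'2')
    print(c,[np.round(x,3) for x in ray(c,(320,240))])
    for l in ['mirror_medium_handle','mirror_medium_face','mirror_small_face','mirror_large_face','mirror_stand','ball','bare_pin','lens']:
        print(l,[(np.round(b['bbox']),round(b['confidence'],2)) for b in boxes_of(l,c)[:3]])
print('ring',atz('top',(239,295),.008),'ball',atz('top',(228,352),.1),'lens',atz('top',(272,328),.1))
for u in [(361,209),(403,208),(446,208)]: print(atz('top',u,.13))
im=cv2.imread('pics/top2.png')
cv2.imwrite('pics/c.png',np.hstack([cv2.resize(im[175:245,320:470],None,fx=4,fy=4),]))
im=cv2.imread('pics/side2.png');cv2.imwrite('pics/s.png',im)
E
```

```text
top [array([0.373, 0.151, 0.92 ]), array([ 0.186, -0.001, -0.983])]
mirror_medium_handle [(array([384., 198., 412., 223.]), 0.81)]
mirror_medium_face [(array([385., 201., 408., 224.]), 0.86)]
mirror_small_face [(array([427., 200., 456., 219.]), 0.55)]
mirror_large_face [(array([344., 201., 373., 223.]), 0.88)]
mirror_stand [(array([334., 208., 457., 236.]), 0.59)]
ball [(array([222., 345., 242., 363.]), 0.67)]
bare_pin [(array([169., 309., 193., 313.]), 0.5)]
lens [(array([175., 234., 303., 359.]), 0.75)]
side [array([ 0.381, -0.628,  0.477]), array([ 0.142,  0.888, -0.437])]
mirror_medium_handle [(array([378., 250., 391., 321.]), 0.77)]
mirror_medium_face [(array([220., 212., 333., 280.]), 0.66), (array([376., 248., 390., 318.]), 0.57)]
mirror_small_face [(array([370., 209., 387., 227.]), 0.7), (array([391., 269., 408., 350.]), 0.69), (array([294., 334., 359., 373.]), 0.66)]
mirror_large_face [(array([361., 229., 376., 294.]), 0.95)]
mirror_stand [(array([352., 279., 425., 369.]), 0.59)]
ball [(array([217., 206., 231., 253.]), 0.75)]
bare_pin [(array([253., 190., 261., 230.]), 0.52), (array([221., 216., 335., 279.]), 0.4)]
lens [(array([220., 217., 331., 279.]), 0.62)]
ring [0.43184186 0.31220895 0.008     ] ball [0.32543601 0.31134642 0.1       ] lens [0.36796776 0.2347136  0.1       ]
[0.58005893 0.07751358 0.13      ]
[0.58258126 0.00212369 0.13      ]
[ 0.5832662 -0.074937   0.13     ]
```

View pics/s.png

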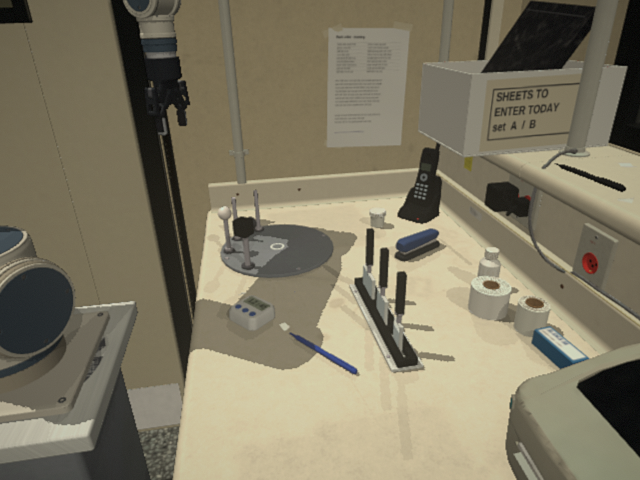

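View pics/c.png

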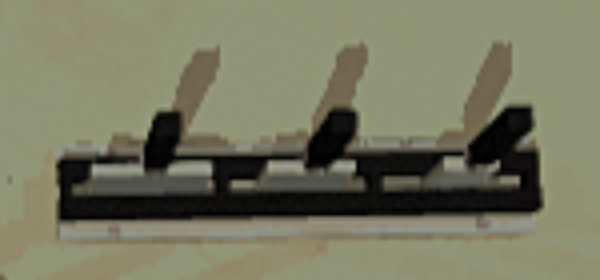

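Both views agree that the middle slot holds the medium mirror; I'll check its width on the wrist camera. The ball is at about 180° and the lens at 230°, so it is in the right seat, and the mirror normal needs a yaw of about 25°. Next is the first move.

```bash
cat >> h.py <<'E'
def tool():
    s=get_state(); q=s['tool_rot']; return np.array(s['tcp_pos']),R.from_quat([q[1],q[2],q[3],q[0]]).as_matrix()
def todo(P,yaw):
    """shift in present tool axes to P, and turn about tool x so tool y has world yaw `yaw` (mod pi)"""
    t,W=tool(); y=np.arctan2(W[1,1],W[0,1]); d=(yaw-y+np.pi/2)%np.pi-np.pi/2
    print('tcp',t.round(4),'yaw y',y.round(4),'xaxis',W[:,0].round(3),'shift',(W.T@(np.array(P)-t)).round(4),'turn',round(-d,4),'or',round(-d+np.pi,4))
E
python3 - <<'E'
from h import *
todo([.55,.0,.2],.02); todo([.55,.0,.2],np.pi/2+.02); print(tool()[1].round(3)); print(camera_params('wrist')['mount'])
E
```

```text
tcp [0.2191 0.5044 0.2038] yaw y 1.161 xaxis [-0.  0. -1.] shift [ 0.0038 -0.3308  0.5045] turn 1.141 or 4.2826
tcp [0.2191 0.5044 0.2038] yaw y 1.161 xaxis [-0.  0. -1.] shift [ 0.0038 -0.3308  0.5045] turn -0.4298 or 2.7118
[[-0.     0.398  0.917]
 [ 0.     0.917 -0.398]
 [-1.    -0.    -0.   ]]
[[-1.38186862e-05 -2.77965429e-01  9.60591079e-01 -1.70405520e-01]
 [ 9.99999326e-01 -1.11888659e-03 -3.09385670e-04 -1.91189697e-04]
 [ 1.16079100e-03  9.60590427e-01  2.77965257e-01 -7.11832638e-02]
 [ 0.00000000e+00  0.00000000e+00  0.00000000e+00  1.00000000e+00]]
```

{"name": "jog_arm", "arguments": {
  "series": [
    [0,0,-0.03,0.046,0],
    [0,0,-0.03,0.046,0],
    [0,0,-0.03,0.046,0],
    [0,0,-0.03,0.046,0],
    [0,0,-0.03,0.046,0]
  ]
}}

```text
t: 1.68
tcp_pos: [0.3711, 0.2738, 0.204]
tool_rot: [0.693, 0.144, 0.692, -0.144]
ft_force: [1.1, 1.1, 0.7]
gripper_width: 1.002
```

{"name": "jog_arm", "arguments": {
  "series": [
    [0,0,-0.03,0.046,0],
    [0,0,-0.03,0.046,0],
    [0,0,-0.03,0.046,0],
    [0,0,-0.03,0.046,0],
    [0,0,-0.03,0.046,0]
  ]
}}

```text
t: 2.3
tcp_pos: [0.5223, 0.0443, 0.2039]
tool_rot: [0.692, 0.144, 0.692, -0.144]
ft_force: [0.9, 0.1, -0.1]
gripper_width: 1.001
```

{"name": "jog_arm", "arguments": {
  "series": [
    [0,0,0,0,0.18],
    [0,0,0,0,0.18],
    [0,0,0,0,0.18],
    [0,0,0,0,0.18],
    [0,0,0,0,0.18]
  ]
}}

```text
t: 2.92
tcp_pos: [0.5215, 0.046, 0.2038]
tool_rot: [0.56, 0.432, 0.56, -0.432]
ft_force: [0.3, -0.3, 0.4]
gripper_width: 1.001
```

{"name": "jog_arm", "arguments": {
  "series": [
    [0,0,0,0,0.12],
    [0,0,0,0,0.121],
    [0,0,0,0,0]
  ]
}}

```text
t: 3.3
tcp_pos: [0.5215, 0.046, 0.2038]
tool_rot: [0.505, 0.495, 0.505, -0.495]
ft_force: [-0.8, 0.0, -0.3]
gripper_width: 1.005
```

```bash
python3 - <<'E'
from h import *
todo([.582,.002,.2],.02); print(get_state()['t'],get_state()['joint_positions'].round(2))
save('wrist','w1')
for l in ['mirror_medium_handle','mirror_medium_face','mirror_small_face','mirror_large_face','mirror_large_handle','mirror_small_handle']:
    print(l,[(np.round(b['bbox']),round(b['confidence'],2)) for b in boxes_of(l,'wrist')[:3]])
E
```

```text
tcp [0.5215 0.046  0.2038] yaw y 0.0208 xaxis [ 0. -0. -1.] shift [0.0038 0.0596 0.0453] turn 0.0008 or 3.1424
3.3 [-0.07  0.21 -0.04  1.32 -0.    1.48]
mirror_medium_handle [(array([387., 240., 432., 333.]), 0.57)]
mirror_medium_face [(array([383., 236., 429., 334.]), 0.71)]
mirror_small_face [(array([382., 323., 429., 435.]), 0.57)]
mirror_large_face [(array([386., 138., 443., 218.]), 0.86)]
mirror_large_handle [(array([386., 141., 440., 222.]), 0.68)]
mirror_small_handle [(array([379., 320., 424., 439.]), 0.64), (array([360., 122., 421., 380.]), 0.36), (array([387., 140., 442., 220.]), 0.18)]
```

View pics/w1.png

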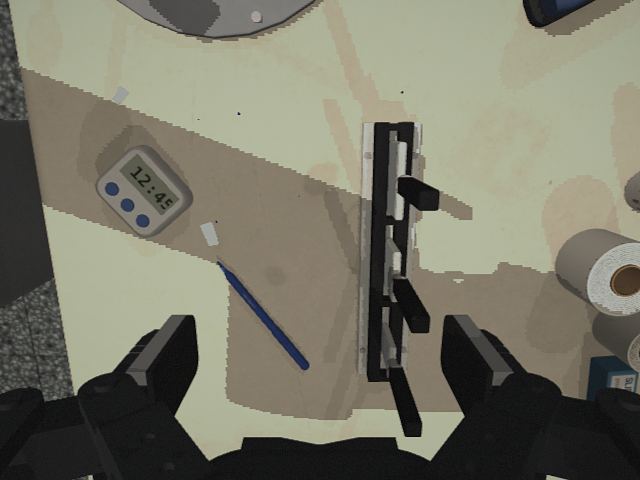

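The wrist view shows the heads as large, medium and small from top to bottom, with the medium one in the middle slot. Its handle's top end is near (419,320).

```bash
python3 - <<'E'
from h import *
for n,u in [('L',(429,198)),('M',(419,320)),('S',(412,428))]: print(n,atz('wrist',u,.141).round(4))
a,b=atz('wrist',(375,122),.02),atz('wrist',(368,381),.02); print('blackL',a,b,'yaw',np.arctan2(*(b-a)[:2])-np.pi)
a,b=atz('wrist',(413,122),.02),atz('wrist',(388,381),.02); print('blackR',a,b)
p=boxes_of
im=cv2.imread('pics/w1.png'); cv2.imwrite('pics/w1c.png',cv2.resize(im[110:450,340:460],None,fx=2.,fy=1.75*1.0))
cv2.imwrite('pics/w1c.png',cv2.resize(im[225:345,345:465],None,fx=5,fy=5,interpolation=cv2.INTER_NEAREST))
E
```

```text
L [0.5827 0.0798 0.141 ]
M [0.5836 0.0037 0.141 ]
S [ 0.5859 -0.0762  0.141 ]
blackL [0.5654069  0.12265384 0.02      ] [ 0.57252422 -0.12176196  0.02      ] yaw -0.029111493389780474
blackR [0.59665513 0.12327033 0.02      ] [ 0.59226095 -0.12138719  0.02      ]
```

View pics/w1c.png

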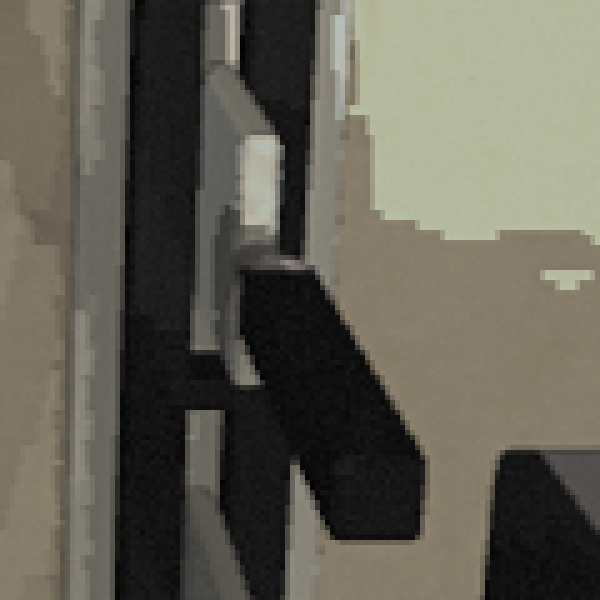

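{"name": "jog_arm", "arguments": {
  "series": [
    [0,0,0.031,0.023,0],
    [0,0,0.0306,0.0233,0],
    [0,0.03,0,0,0],
    [0,0.04,0,0,0],
    [0,0.037,0,0,0]
  ]
}}

```text
t: 4.28
tcp_pos: [0.584, 0.0009, 0.0955]
tool_rot: [0.505, 0.495, 0.505, -0.495]
ft_force: [-0.3, -0.3, 0.1]
gripper_width: 0.997
```

{"name": "jog_arm", "arguments": {
  "series": [
    [0,0,0,0,0],
    [1,0,0,0,0],
    [1,0,0,0,0],
    [1,0,0,0,0],
    [1,0,0,0,0]
  ],
  "squeeze": 50
}}

```text
t: 4.9
tcp_pos: [0.5843, 0.001, 0.0974]
tool_rot: [0.505, 0.495, 0.505, -0.495]
ft_force: [-0.7, 0.8, -0.3]
gripper_width: 0.147
```

{"name": "jog_arm", "arguments": {
  "series": [
    [1,0,0,0,0],
    [1,0,0,0,0],
    [1,0,0,0,0],
    [1,0,0,0,0]
  ]
}}

```text
t: 5.4
tcp_pos: [0.5846, 0.0009, 0.0975]
tool_rot: [0.505, 0.495, 0.505, -0.495]
ft_force: [-0.7, -0.1, 6.3]
gripper_width: 0.126
```

{"name": "jog_arm", "arguments": {
  "series": [
    [1,-0.01,0,0,0],
    [1,-0.02,0,0,0],
    [1,-0.04,0,0,0],
    [1,-0.04,0,0,0],
    [1,-0.04,0,0,0]
  ]
}}

```text
t: 6.02
tcp_pos: [0.5836, 0.001, 0.2485]
tool_rot: [0.505, 0.495, 0.505, -0.495]
ft_force: [0.8, -0.2, -0.5]
gripper_width: 0.125
```

```bash
python3 - <<'E'
from h import *
todo([.46,.29,.247],.44); save('side','s3'); print(get_state()['ft_force'],get_state()['gripper_width'])
for l in ['mirror_medium_handle','mirror_medium_face','ball','lens']:
    print(l,[(np.round(b['bbox']),round(b['confidence'],2)) for b in boxes_of(l,'side')[:3]])
# station from top camera: ring and disc
im=camera('top'); hsv=cv2.cvtColor(im,cv2.COLOR_RGB2HSV)
sub=im[280:310,222:258].astype(int); m=(sub.min(2)>150); ys,xs=np.nonzero(m); print('ringpx',len(xs),xs.mean()+222,ys.mean()+280,(xs.min()+xs.max())/2+222,(ys.min()+ys.max())/2+280)
print(atz('top',((xs.min()+xs.max())/2+222,(ys.min()+ys.max())/2+280),.008))
sub=im[340:366,216:250].astype(int); m=(sub.min(2)>130); ys,xs=np.nonzero(m);print('ballpx',len(xs),xs.min()+216,xs.max()+216,ys.min()+340,ys.max()+340)
c=cv2.resize(im[270:370,165:305],None,fx=5,fy=5,interpolation=cv2.INTER_NEAREST)
cv2.imwrite('pics/t3.png',c[:,:,::-1])
E
```

```text
tcp [0.5836 0.001  0.2485] yaw y 0.02 xaxis [-0. -0. -1.] shift [ 0.0015 -0.1178 -0.2914] turn -0.42 or 2.7216
[-2.6207312  -0.02685315  2.79280803] 0.12222980034265583
mirror_medium_handle [(array([380., 156., 393., 244.]), 0.72), (array([221., 217., 333., 280.]), 0.72)]
mirror_medium_face [(array([376., 157., 392., 246.]), 0.66), (array([221., 218., 334., 279.]), 0.35)]
ball [(array([218., 204., 232., 252.]), 0.59)]
lens [(array([221., 215., 335., 278.]), 0.74)]<stdin>:7: RuntimeWarning: Mean of empty slice.
  ret = ret.dtype.type(ret / rcount)
Traceback (most recent call last):
ValueError: zero-size array to reduction operation minimum which has no identity
```

```bash
python3 - <<'E'
from h import *
im=cv2.imread('pics/top2.png')[:,:,::-1]
g=im.min(2).astype(int)
sub=g[283:307,226:252]; th=(sub.max()+np.median(sub))/2; ys,xs=np.nonzero(sub>th); e=cv2.fitEllipse(np.stack([xs,ys],1).astype(np.float32)); 
c=(e[0][0]+226,e[0][1]+283); V=atz('top',c,.008); print('ring',c,e[1],V)
# disc: grey low-saturation contour
c=cv2.resize(im[225:370,165:310],None,fx=4.1,fy=4.1,interpolation=cv2.INTER_NEAREST)
cv2.imwrite('pics/t3.png',c[:,:,::-1])
# predicted overlays
for nm,a,r in [('ball',180,.108),('lens',230,.08)]:
    for yaw in (-2,0,2):
        t=np.radians(a+yaw); print(nm,yaw,proj('top',[V[0]+r*np.cos(t),V[1]+r*np.sin(t),.1]))
for a in (110,145): 
    t=np.radians(a); print('pin top',a,proj('top',[V[0]+.108*np.cos(t),V[1]+.108*np.sin(t),.111]))
E
```

```text
ring (239.03521537780762, 294.0437231063843) (13.557599067687988, 14.368147850036621) [0.43375533 0.31221624 0.008     ]
ball -2 [[225.38960171 351.74596371]]
ball 0 [[227.51681962 351.80882944]]
ball 2 [[229.64759432 351.79527519]]
lens -2 [[262.10036217 320.91320933]]
lens 0 [[263.16119112 319.7289629 ]]
lens 2 [[264.1804739  318.50981532]]
pin top 110 [[170.96914403 310.36574778]]
pin top 145 [[191.48597366 340.31519867]]
```

View pics/t3.png

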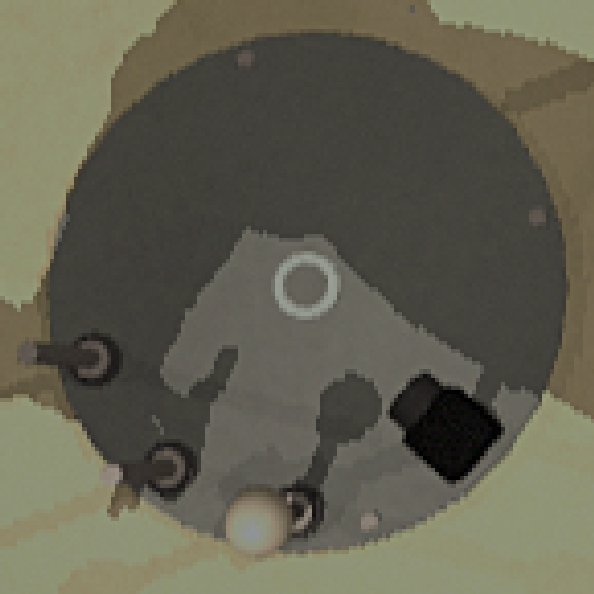

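The ball is in the right seat and the station yaw is about 0°, so the target yaw is 25°. I'm carrying the mirror over high and will then lower it.

{"name": "jog_arm", "arguments": {
  "series": [
    [1,0,-0.0239,-0.0523,0],
    [1,0,-0.0239,-0.0523,0],
    [1,0,-0.0239,-0.0523,0],
    [1,0,-0.0239,-0.0523,0],
    [1,0,-0.0239,-0.0523,0]
  ]
}}

```text
t: 6.95
tcp_pos: [0.4578, 0.2613, 0.2456]
tool_rot: [0.505, 0.494, 0.505, -0.496]
ft_force: [1.5, -0.4, -0.5]
gripper_width: 0.123
```

{"name": "jog_arm", "arguments": {
  "series": [
    [1,0,-0.0239,-0.0525,0],
    [1,0,0,0,-0.139],
    [1,0,0,0,-0.139],
    [1,0,0,0,-0.138],
    [1,0,0,0,0]
  ]
}}

```text
t: 7.58
tcp_pos: [0.4339, 0.3119, 0.2457]
tool_rot: [0.596, 0.38, 0.597, -0.381]
ft_force: [1.4, 0.0, -1.0]
gripper_width: 0.124
```

{"name": "jog_arm", "arguments": {
  "series": [
    [1,0.03,0,0,0],
    [1,0.03,0,0,0],
    [1,0.015,0,0,0],
    [1,0,0,0,0],
    [1,0,0,0,0]
  ]
}}

```text
t: 8.2
tcp_pos: [0.4349, 0.3122, 0.1727]
tool_rot: [0.596, 0.381, 0.596, -0.38]
ft_force: [1.3, 0.6, -0.6]
gripper_width: 0.12
```

```bash
python3 - <<'E'
from h import *
todo([.434,.312,.1665],.436); s=get_state(); print(s['t'],s['ft_force'].round(1),s['gripper_width'],s['joint_positions'].round(2))
t=save('top','t4'); sd=save('side','s4'); 
m=masks_of('mirror_medium_face','side')[:2]
for q in m: print(q['bbox'],q['confidence'])
cx,cy=proj('side',[.434,.312,.1])[0].astype(int); print('view pt side',cx,cy, proj('side',[.434,.312,.185]))
tx,ty=proj('top',[.434,.312,.1])[0].astype(int); print('top',tx,ty)
A=cv2.resize(sd[cy-75:cy+45,cx-60:cx+60],(590,590),interpolation=cv2.INTER_CUBIC)
# expected head corners drawn small
n=np.array([np.cos(.436),np.sin(.436),0]); h=np.array([-n[1],n[0],0]); V=np.array([.434,.312,.1])
for a in(-.022,.022):
  for b in(-.025,.025):
    for f in (-.003,.003):
      u=proj('side',V+a*h+n*f+[0,0,b])[0]; cv2.circle(A,tuple(int(v) for v in ((u-[cx-60,cy-75]+.5)*590/120)),2,(255,0,0),-1)
cv2.imwrite('pics/s4c.png',A[:,:,::-1])
E
```

```text
tcp [0.4349 0.3122 0.1727] yaw y 0.4353 xaxis [ 0.001  0.001 -1.   ] shift [ 0.0062 -0.0009 -0.0001] turn -0.0007 or 3.1409
8.2 [ 1.3  0.6 -0.6] 0.11992623287940517 [ 0.47  0.24 -0.08  1.25  0.    1.6 ]
[265.9, 156.9, 282.1, 220.5] 0.67
view pt side 275 208 [[272.75097107 171.35005123]]
top 230 290
```

View pics/s4c.png

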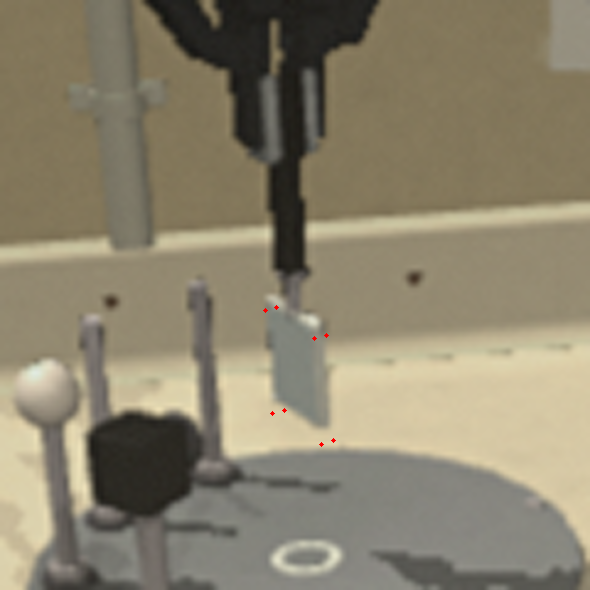

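The side crop shows the mirror upright over the ring. It is about 15 crop pixels (about 6–7 mm) too high and otherwise matches the predicted corners. I'll lower it and check the calibration against the ball and ring.

{"name": "jog_arm", "arguments": {
  "series": [
    [1,0.0063,-0.001,0,0],
    [1,0,0,0,0],
    [1,0,0,0,0],
    [1,0,0,0,0]
  ]
}}

```text
t: 8.85
tcp_pos: [0.4335, 0.3116, 0.1656]
tool_rot: [0.596, 0.38, 0.596, -0.38]
ft_force: [-0.1, -0.9, -0.2]
gripper_width: 0.123
```

```bash
python3 - <<'E'
from h import *
todo([.434,.312,.1665],.436); s=get_state(); print(s['t'],s['ft_force'].round(1),s['gripper_width'])
sd=save('side','s5'); cx,cy=275,208; k=590/120
A=cv2.resize(sd[cy-75:cy+45,cx-60:cx+60],(590,590),interpolation=cv2.INTER_CUBIC)
n=np.array([np.cos(.436),np.sin(.436),0]); h=np.array([-n[1],n[0],0]); V=np.array([.434,.312,.1])
P=[V+a*h+n*f+[0,0,b] for a in(-.022,.022) for b in (-.025,.025) for f in(-.003,.003)]+[V+[-.108,0,0],V+[0,0,-.092]]
for a in (110,145): P.append(V+[.108*np.cos(np.radians(a)),.108*np.sin(np.radians(a)),.011])
for u in proj('side',P): cv2.circle(A,tuple(int(v) for v in ((u-[cx-60,cy-75]+.5)*k)),2,(255,0,0),-1)
cv2.imwrite('pics/s5c.png',A[:,:,::-1])
E
```

```text
tcp [0.4335 0.3116 0.1656] yaw y 0.436 xaxis [ 0.  0. -1.] shift [-0.0009  0.0006 -0.0001] turn -0.0 or 3.1416
8.85 [-0.1 -0.9 -0.2] 0.12341470537583986
```

View pics/s5c.png

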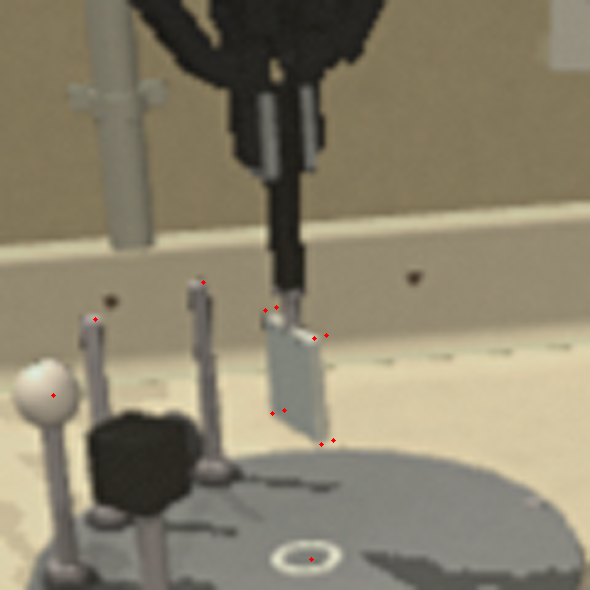

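The mirror matches the predicted outline in x to about 1–2 mm, and the ring, ball and pins confirm the target. I'm raising it about 1 mm and letting it settle, then a final check.

{"name": "jog_arm", "arguments": {
  "series": [
    [1,-0.001,0.0003,0,0],
    [1,0,0,0,0],
    [1,0,0,0,0],
    [1,0,0,0,0],
    [1,0,0,0,0]
  ]
}}

```text
t: 9.52
tcp_pos: [0.4337, 0.3117, 0.1665]
tool_rot: [0.596, 0.38, 0.596, -0.38]
ft_force: [-0.4, 0.7, -0.6]
gripper_width: 0.119
```

{"name": "jog_arm", "arguments": {
  "series": [
    [1,0,0,0,0],
    [1,0,0,0,0],
    [1,0,0,0,0]
  ]
}}

```text
t: 9.9
tcp_pos: [0.4337, 0.3118, 0.1665]
tool_rot: [0.596, 0.38, 0.596, -0.38]
ft_force: [0.7, 0.3, -1.0]
gripper_width: 0.124
```

```bash
python3 - <<'E'
from h import *
todo([.434,.312,.1668],.436); s=get_state(); print(s['t'],s['ft_force'].round(1),s['gripper_width'],np.abs(s['qd']).max())
for n in ['mirror_small_face','mirror_large_face']: camera('side'); print(n,[(b['bbox'],b['confidence']) for b in boxes_of(n,'side')[:2]])
print(close_job())
E
```

```text
tcp [0.4337 0.3118 0.1665] yaw y 0.436 xaxis [-0.  0. -1.] shift [-0.0003  0.0003 -0.0001] turn 0.0 or 3.1416
9.9 [ 0.7  0.3 -1. ] 0.12374686111456774 0.001617767652134349
mirror_small_face [([371.0, 207.9, 387.6, 228.4], 0.63), ([392.6, 269.4, 408.5, 349.8], 0.56)]
mirror_large_face [([362.8, 226.9, 372.2, 296.7], 0.81), ([388.4, 269.8, 404.7, 348.8], 0.36)]
the job is handed in; nothing more can be done
None
```

I took the medium mirror out of the middle slot and am holding it upright by its handle over the station ring. The job was handed in after about 10 s on the robot's clock.

- **Angle:** the ball is in the right-hand seat (180°) and the lens is at 230°, so I turned the mirror normal to 25°/205°. The station's own yaw came out at 0°, give or take half a degree.
- **Position:** the side-camera overlay put the head within about 1–2 mm of the view point. It looked slightly low, so I raised it 1 mm. The gripper is within 0.5 mm of its planned position.
- **Last readings:** the arm is still, the wrist force is about 1 N, and the grip is holding. The large and small mirrors show in their slots where they were at the start.

**Not confirmed:**
- I could not see through the bench camera, so the reflection itself is inferred from geometry.
- The side-camera calibration was off by 2–3 mm at the ball and ring, which I allowed for by comparing the mirror with the station.
- In that camera the small-mirror network's best match was a wrong object, the sample cup. The real mirror was its second match, unchanged from the start.
- I did not re-check the timer, cup and pen at the end, but the arm never went near them.

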